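# Slide the carrom coin box shut

## Task

Close the aluminium coin box on the carrom board: press down the blue pad in the middle of its sliding lid to free the lid's brake and, keeping it pressed with a fingertip, push the lid fully home against the red-marked stop, then let the pad come up again. Do not force the lid along while its pad is up, and leave the jug, bowl, striker and peg board where they stand.

Things in the scene. Friction and masses are not known exactly. Their poses are not given: they have to be found in the camera images.
- coin_box: Low aluminium box, 200 x 90 mm and 40 mm tall (end walls 46 mm), held firmly to the carrom board, never moves; it may stand at any yaw. Origin: centre of its underside, on the board's playing field (10 mm above the work surface); z up, x along its length. The -x half is a solid deck where the open lid parks; the +x half is a well with carrom men. At the +x end stands the red stop. The lid slides along x.
- lid (a joint): The sliding aluminium lid, 94 long (x) x 78 x 4 mm, its top 44 mm above the box's underside. Value in m: 0 = fully open at the -x end, 0.094 = fully shut, its edge against the red stop; grows as the lid moves along the box's +x. Starts somewhere between 0 and 0.045. With the pad pressed it slides easily (1 to 2 N); with the pad up a friction brake holds it against 15 to 20 N, wherever it is.
- pad (a joint): How far the pad is pressed down, in m: 0 = up (braked), about 0.005 = fully down. The pad is sprung: the force rises to about 6 N over the first 2 mm, while the brake lets go, and to 7.5 N at the bottom; the brake is wholly free from 2 mm on, and when let go the pad springs up and brakes the lid again. Press it about 3 to 5 mm.
- pad_top (a point): Centre of the upper face of the blue pad in the middle of the lid; it travels with the lid and sinks with the pad. The pad is 56 x 56 mm, its flat face 8 mm above the lid (52 mm above the box's underside) when up; along its two edges across the slide stand small ridges 4 mm wide and 3 mm tall, with 46 mm between them. The axes of this point are those of the box (x = the way to the red stop). A fingertip on the flat face can carry the pad along by friction or against a ridge.
- red_stop (a point): Middle of the inner face of the red stop at the box's +x end, 50 mm above the box's underside; the red block is 12 x 70 mm and reaches 53 mm above the box's underside. When the lid is shut the pad's centre is 47 mm from here along the box's x.
- jug: Red plastic jug, 96 mm across, 150 mm tall, with a handle on its +y side that reaches 82 mm from the axis; origin at the centre of its underside. Loose bystander.
- bowl: Terracotta-coloured ceramic bowl, 100 mm across, 45 mm tall; origin at the centre of its underside. Loose bystander.
- striker: Cream carrom striker, a disc 41 mm across and 9 mm thick; origin at the centre of its underside. Loose bystander.
- peg_board: Wooden peg board, 60 x 120 x 20 mm, with two pegs standing to 60 mm height and a steel ring captive on each; origin at the centre of its underside. Loose bystander.

How it is judged:
By the outcome, as a careful person would: the job done as asked, in the order asked, and still so for the second after the job is handed in, with the robot touching nothing.
It also fails if it takes over 38 s, if anything falls off the work surface, if the arm or the gripper's body presses on something with over 40 N, if the wrist force passes 120 N, or if a joint passes its speed limit or range.

## Robot

A 7-joint arm with a two-finger parallel gripper is mounted at the origin on the work surface. World frame = base frame: x ahead of the robot, y to its left, z up, the work surface at z = 0. Lengths are in mm, angles in degrees, forces in N, time in s.
With the tool pointing down it reaches from about 350 to 900 mm from the base axis. Payload 8.1 kg.
Tool frame: the origin (TCP) lies at the very end of the fingers, on their centre line; the grasp point (between the pads) lies manip.pinch_z behind it (manip.pinch_z is the distance from the TCP to the grasp point, in mm); z points along the fingers, y is the direction in which the jaws open and shut (so a half turn about z gives the same grasp; the last joint's range is limited). The gripper opens to 85 mm and grips with 20 to 120 N. Pads are 22 mm wide; open, the fingers measure 114 mm over their backs; the gripper's body (76 mm by 85 mm) begins 54 mm behind the grasp point. The pads swing forward as they close: fully open they stand 13 mm farther back than shut.
Start: joints at [64.996, 24.895, 1.432, 90.138, -0.665, 64.973, -4.303], TCP at [204.749, -590.526, 200.023] pointing down, gripper open.
Joint ranges: [-149.89, 149.89], [-25.12, 119.58], [-72.63, 75.52], [4.76, 147.25], [-75.54, 255.54], [6.69, 114.76], [-157.13, 157.13]. Speed limits (degrees/s): [127.2, 127.2, 172.46, 172.46, 180, 180, 180].

## Interface

Orientations are given as a 3x3 rotation matrix whose columns are the frame's x, y, z axes.
In Python, from rig import manip gives the robot as it stands.
- The arm moves only by the shell command python3 -m jog 'ROWS' [OPENING] [FORCE]. ROWS is JSON, a list of rows, each a list of 4 numbers: the shift along the tool's x, y, z in cm, then the turn about the tool's z in degrees. In form: [[x, y, z, spin], ...]. A call has exactly 8 rows; each row shifts and turns the pose as measured when the row begins, along the tool's axes as they then stand; what a row does not reach is not made up. A row lasts 1/10 s, in which the tool goes at most 50 mm and 8.59 degrees, less where a joint would pass 70% of its speed; a pose out of reach is approached as far as the arm can. A call with a gripper value outside its range is refused whole. OPENING is the closure in counts, from 0 (fully open) to 255 (shut), set as the call begins (- or left out, the last holds). The fingers move at their own pace and stop on an object; FORCE is the grip in N (left out, the last holds). Time passes only in rows, so rows that do not move let the fingers close, or fill a call up. It gives the time, the measured TCP pose, the force and the opening at its end, in the units of the state.
- manip.get_obs(): the state, without advancing time (a new reading comes with each control period).
- manip.snapshot(name): name is "scene" or "top" or "wrist"; returns a dict with "pixels" (480x640x3 uint8, red, green, blue), "fx", "fy", "cx", "cy" (pixels), "R" (3x3) and "t" (3): a world point X has camera coordinates R X + t. Camera axes: x right, y down, z forward; pixel columns grow to the right and rows downward; lengths in mm; the calibration is good to about 2 mm. A picture is of the moment at which its call begins. There is no depth.
- manip.hand_in(): hands the job in, once; it reports no verdict.
The state is a dict: "t": time; "joint_pos": joint angles; "qvel": joint speeds; "effort": joint torques, N m; "ee_pos": TCP position; "orientation": TCP orientation; "ft_force": force on the tool from outside, world axes, zero at the start; "torque": the same for the moment, N m; "gripper_width": finger opening in mm.
Only numpy, scipy, OpenCV 4.12 (cv2) and the standard library are available. Lean on these libraries where they do the work, as an engineer would, in place of code of your own. Each camera call takes 0.05 s, during which the arm holds its last target. There are 200 camera calls.

## Working session

There is one attempt and no reset: what is moved stays moved. The work goes in short steps, Python scripts to look and compute and a shell command to move; the robot and the scene stay as the last step left them, time stands still between calls to the robot, and variables do not carry over. Pictures are saved under pics/ and viewed, about 8 in all and at most 12, crops included, and the job is handed in when it is done.

```bash
mkdir -p pics; python3 - <<'E'
from rig import manip
import cv2,numpy as np
for n in("scene","top"):
    s=manip.snapshot(n); cv2.imwrite(f"pics/{n}0.png",s["pixels"][:,:,::-1]); np.savez(f"{n}0.npz",**s); print(n,s["fx"],np.round(s["R"],3).tolist(),np.round(s["t"],1), np.round(-s["R"].T@s["t"]))
o=manip.get_obs(); print(o,manip.pinch_z)
E
```

```text
scene 532.2259504830492 [[-0.736, 0.677, 0.006], [0.472, 0.519, -0.713], [-0.486, -0.522, -0.701]] [ 428.5 -220.2 1207.7] [1006.  454.  688.]
top 580.6644850444892 [[-0.022, -1.0, 0.013], [-0.983, 0.02, -0.183], [0.183, -0.017, -0.983]] [  -2.7  606.1 1060. ] [ 402.    3. 1153.]
{'t': 0.1, 'joint_pos': array([64.9960758 , 24.93323097,  1.43346767, 90.18308576, -0.66320934,
       64.97247148, -4.30452294]), 'qvel': array([ 0.07931397, -0.13695605,  0.0414532 , -0.1883541 ,  0.06329561,
        0.08305115, -0.00401085]), 'effort': array([ 3.33356737e-03, -6.71757531e+01,  1.02819644e+00, -3.16901565e+01,
        1.57757825e-02,  7.25034712e-03,  5.79024163e-05]), 'ee_pos': array([ 204.52857518, -590.07684144,  199.30205389]), 'orientation': array([[ 9.44845698e-01,  3.27515230e-01, -6.17391193e-04],
       [ 3.27515768e-01, -9.44844869e-01,  1.26256638e-03],
       [-1.69829182e-04, -1.39513576e-03, -9.99999012e-01]]), 'ft_force': array([-0.61866147,  0.40233277, -0.43349766]), 'torque': array([-0.02688838,  0.06137903,  0.03176653]), 'gripper_width': 85.01574390080216} 18.700000000000003
```

View pics/top0.png

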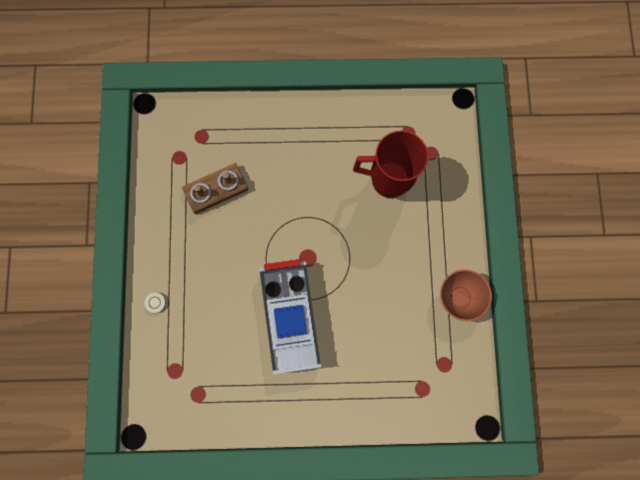

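View pics/scene0.png

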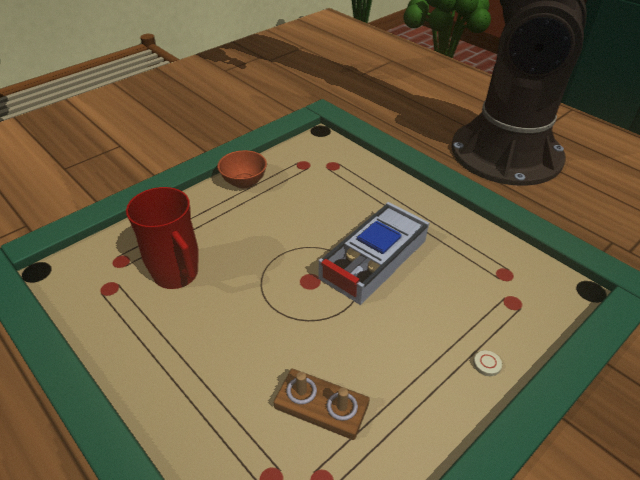

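The top view shows the blue pad at about (290,321) and the red stop at about (285,265). The scene view shows them at (380,237) and (341,277). The jug and bowl are on the −y side, and the peg board is ahead and to the left.

```bash
cat > h.py <<'E'
import numpy as np,cv2
def ray(s,u,v,z):
    d=s["R"].T@np.array([(u-s["cx"])/s["fx"],(v-s["cy"])/s["fy"],1]); c=-s["R"].T@s["t"]
    return c+d*(z-c[2])/d[2]
def blob(s,lo,hi,near,rad=80):
    h=cv2.cvtColor(np.ascontiguousarray(s["pixels"]),cv2.COLOR_RGB2HSV)
    m=cv2.inRange(h,lo,hi); w=np.zeros_like(m); cv2.circle(w,near,rad,255,-1); m&=w
    cs=max(cv2.findContours(m,0,2)[0],key=cv2.contourArea); return cs
def meas(s,near_pad,near_red,radp=60,radr=35):
    out={}
    b=blob(s,(105,120,60),(130,255,255),near_pad,radp); r=blob(s,(0,190,90),(6,255,255),near_red,radr)
    for k,c,z in(("pad",b,62),("red",r,63)):
        P=np.array([ray(s,*p,z)[:2] for p in c.reshape(-1,2).astype(float)],np.float32)
        out[k]=cv2.minAreaRect(P); print(k,cv2.contourArea(c),np.round(cv2.boxPoints(out[k])).tolist(),out[k])
    return out
E
python3 - <<'E'
from h import *
for n,p,r in(("top",(290,321),(285,265)),("scene",(380,237),(341,277))):
    meas(dict(np.load(n+"0.npz")),p,r)
E
```

```text
pad 792.0 [[441.0, 59.0], [448.0, 5.0], [501.0, 12.0], [495.0, 65.0]] ((471.1256103515625, 35.043556213378906), (54.242164611816406, 54.340606689453125), 7.312060356140137)
red 122.5 [[570.0, 80.0], [578.0, 15.0], [588.0, 16.0], [579.0, 81.0]] ((578.78662109375, 48.09112548828125), (9.518953323364258, 65.95404815673828), 7.066707611083984)
pad 712.5 [[440.0, 63.0], [446.0, 6.0], [504.0, 13.0], [498.0, 69.0]] ((471.95355224609375, 37.86157989501953), (58.44696044921875, 56.63391876220703), 6.692684173583984)
red 169.0 [[569.0, 84.0], [578.0, 16.0], [590.0, 17.0], [581.0, 86.0]] ((579.53466796875, 50.73788833618164), (11.516544342041016, 69.32183837890625), 7.592515468597412)
```

Both views agree to within 3 mm: yaw is about 7.1°, the pad is at (471.5, 36.5), and the red stop's inner face is about 102 mm ahead, so the lid is at about 39 of 94 mm. The sizes match too. Next I'll shut the fingers and travel high towards the pad.

```bash
python3 -m jog '[[3,-3.3,0,0],[3,-3.3,0,0],[3,-3.3,0,0],[3,-3.3,0,0],[3,-3.3,0,0],[3,-3.3,0,0],[3,-3.3,0,0],[3,-3.3,0,0]]' 255 40
cat > st.py <<'E'
from h import *; from rig import manip; import sys
o=manip.get_obs(); R=o["orientation"]; p=o["ee_pos"]
a=np.radians(7.1); ax=np.array([np.cos(a),np.sin(a),0]); ay=np.array([-ax[1],ax[0],0])
pad=np.array([471.5,36.5,62])
print("t",round(o["t"],2),"p",p.round(1),"F",o["ft_force"].round(2),"w",o["gripper_width"].round(1),"yaw",np.degrees(np.arctan2(R[1,0],R[0,0])).round(2),"tilt",R[:2,2].round(4))
d=p-pad; print("box-frame rel. to pad0:",(d@ax).round(1),(d@ay).round(1),d[2].round(1)," tool shift to pad cm",(R.T@-d/10).round(2))
E
python3 st.py
```

```text
t: 0.9
ee_pos: [344.5, -255.3, 195.7]
orientation: [[0.948, 0.317, -0.006], [0.317, -0.948, 0.002], [-0.005, -0.003, -1.0]]
ft_force: [1.5, -0.6, -0.5]
gripper_width: 0.1Traceback (most recent call last):
  File "st.py", line 5, in <module>
    print("t",round(o["t"],2),"p",p.round(1),"F",o["ft_force"].round(2),"w",o["gripper_width"].round(1),"yaw",np.degrees(np.arctan2(R[1,0],R[0,0])).round(2),"tilt",R[:2,2].round(4))
                                                                            ^^^^^^^^^^^^^^^^^^^^^^^^
AttributeError: 'float' object has no attribute 'round'
```

```bash
sed -i 's/o\["gripper_width"\].round(1)/round(o["gripper_width"],1)/' st.py
python3 -m jog '[[3,-3.4,0,0],[3,-3.4,0,0],[3,-3.4,0,0],[3,-3.4,0,0],[3,-3.4,0,0],[3,-3.4,0,0],[3,-3.3,0,0],[0,0,0,8]]'
python3 st.py
```

```text
t: 1.7
ee_pos: [471.4, 55.0, 195.3]
orientation: [[0.982, 0.187, -0.004], [0.187, -0.982, 0.004], [-0.004, -0.004, -1.0]]
ft_force: [0.0, -0.7, 1.3]
gripper_width: -0.0
t 1.7 p [471.4  55.  195.3] F [ 0.02 -0.66  1.34] w -0.0 yaw 10.76 tilt [-0.0043  0.0037]
box-frame rel. to pad0: 2.2 18.3 133.3  tool shift to pad cm [-0.29  1.87 13.32]
```

```bash

python3 -m jog '[[0,0,0,4],[0.2,1.0,2,0],[0.1,0.9,2,0],[0,0,2,0],[0,0,2,0],[0,0,1,0],[0,0,0.5,0],[0,0,0,0]]'
python3 st.py
```

```text
t: 2.5
ee_pos: [475.9, 39.4, 96.1]
orientation: [[0.993, 0.116, -0.006], [0.116, -0.993, 0.004], [-0.006, -0.005, -1.0]]
ft_force: [-0.3, 0.3, 0.6]
gripper_width: 0.1
t 2.5 p [475.9  39.4  96.1] F [-0.34  0.28  0.56] w 0.1 yaw 6.65 tilt [-0.0061  0.0043]
box-frame rel. to pad0: 4.7 2.3 34.1  tool shift to pad cm [-0.45  0.25  3.41]
```

```bash

python3 -m jog '[[0.1,0.2,0.7,0],[0,0,0.6,0],[0,0,0.6,0],[0,0,0.3,0],[0,0,0,0],[0,0,0,0],[0,0,0,0],[0,0,0,0]]'
python3 st.py; python3 - <<'E'
from rig import manip
import cv2
a=manip.snapshot("scene")["pixels"][170:310,290:450]; b=manip.snapshot("wrist")["pixels"]
a=cv2.resize(a,(457,400)); b=cv2.resize(b,(343,257)); b=cv2.copyMakeBorder(b,0,143,0,0,0)
cv2.imwrite("pics/c1.png",cv2.hconcat([a,b])[:,:,::-1])
E
python3 st.py
```

```text
t: 3.3
ee_pos: [479.0, 37.8, 74.4]
orientation: [[0.993, 0.116, -0.002], [0.116, -0.993, 0.005], [-0.002, -0.005, -1.0]]
ft_force: [0.2, -0.2, 0.3]
gripper_width: 0.2
t 3.3 p [479.   37.8  74.4] F [ 0.19 -0.21  0.31] w 0.2 yaw 6.65 tilt [-0.0021  0.0046]
box-frame rel. to pad0: 7.6 0.4 12.4  tool shift to pad cm [-0.76  0.05  1.25]
t 3.4 p [479.   37.8  74.4] F [-0.5  -0.03 -0.48] w 0.0 yaw 6.64 tilt [-0.0021  0.0046]
box-frame rel. to pad0: 7.6 0.4 12.4  tool shift to pad cm [-0.76  0.05  1.25]
```

View pics/c1.png

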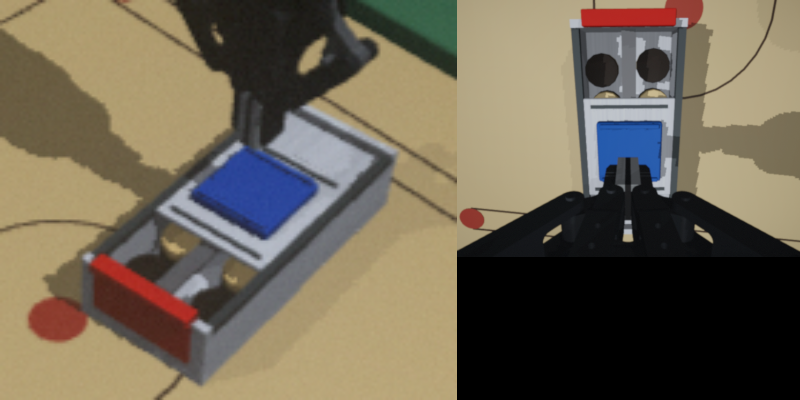

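The fingertip seems to sit farther back than the TCP reading implies. I'll project the TCP into both views to check.

```bash

python3 - <<'E'
from rig import manip
import cv2,numpy as np
o=manip.get_obs(); X=o["ee_pos"]; R=o["orientation"]
ims=[]
for n in("scene","wrist","top"):
    s=manip.snapshot(n); 
    im=s["pixels"][:,:,::-1].copy(); im=cv2.resize(im,None,fx=4,fy=4,interpolation=cv2.INTER_CUBIC)
    for k,(Y,col) in enumerate(((X,(0,255,0)),(np.array([471.5,36.5,62]),(0,255,255)),(X-[0,0,12.4],(255,0,255)))):
        c=s["R"]@Y+s["t"]; u=s["fx"]*c[0]/c[2]+s["cx"]; v=s["fy"]*c[1]/c[2]+s["cy"]
        print(n,k,u.round(1),v.round(1),c.round(0)); cv2.drawMarker(im,(int(4*u+2),int(4*v+2)),col,1,16,2)
        if k==0: q=(int(4*u),int(4*v))
    ims.append(cv2.copyMakeBorder(im,300,300,300,300,0)[q[1]+60:q[1]+460,q[0]+167:q[0]+433])
cv2.imwrite("pics/c2.png",cv2.hconcat(ims))
E
```

```text
scene 0 377.4 232.4 [102. -27. 903.]
scene 1 379.2 235.4 [107. -23. 916.]
scene 2 376.8 237.8 [102. -19. 912.]
wrist 0 320.2 281.8 [  1.  20. 187.]
wrist 1 321.1 286.2 [  1.  24. 201.]
wrist 2 320.2 271.1 [  1.  16. 199.]
top 0 288.0 316.4 [ -50.  122. 1074.]
top 1 289.0 320.9 [ -49.  132. 1085.]
top 2 288.2 316.9 [ -51.  125. 1086.]
```

View pics/c2.png

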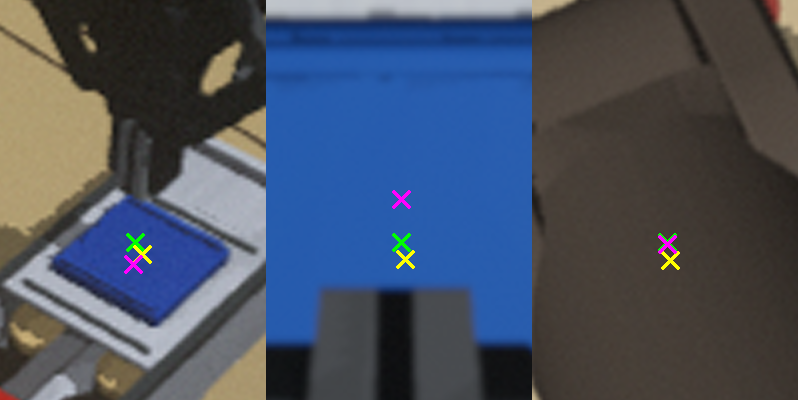

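The drawn fingertips sit about 12 px above the projected TCP in both views. I'll triangulate the centre of the tip's front edge from the scene and wrist views.

```bash

python3 - <<'E'
from rig import manip
from h import *
o=manip.get_obs(); X=o["ee_pos"]; R=o["orientation"]
S=manip.snapshot("scene"); W=manip.snapshot("wrist")
P=lambda s:np.diag([s["fx"],s["fy"],1])@np.c_[s["R"],s["t"]]
n=lambda s,u,v:np.array([[u-s["cx"]],[v-s["cy"]]],float)
for a,b in(((377.4,220.2),(318.7,293.8)),((379,221.5),(319,293.8)),((377.4,222),(319,296))):
    x=cv2.triangulatePoints(P(S),P(W),n(S,*a),n(W,*b))[:,0]; x=x[:3]/x[3]
    print(x.round(1),"tool-rel",(R.T@(x-X)).round(1))
print("wrist R",W["R"].round(2).tolist(),"cam in tool",(R.T@(-W["R"].T@W["t"]-X)).round(1), W["fx"])
print(X,o["joint_pos"])
E
```

```text
[487.2  40.2 108.1] tool-rel [  8.5  -1.6 -33.8]
[484.   40.5 103.2] tool-rel [  5.3  -2.2 -28.8]
[484.5  39.2 102.2] tool-rel [  5.7  -0.9 -27.8]
wrist R [[0.12, -0.99, -0.01], [-0.95, -0.11, 0.29], [-0.29, -0.03, -0.96]] cam in tool [  74.2   -0.6 -173.2] 432.48909884086555
[478.90720445  37.80797046  74.34937911] [   5.72246119   22.32545569  -20.85717519  116.85950155   11.06116936
   42.74688404 -105.22796286]
```

The visible tip is about 30 mm behind the nominal TCP, with the lateral position fine. I don't trust either height, so I'll go down in small guarded steps and let the force decide.

```bash

python3 -m jog '[[0,0,0.4,0],[0,0,0.4,0],[0,0,0.2,0],[0,0,0.1,0],[0,0,0.1,0],[0,0,0.1,0],[0,0,0,0],[0,0,0,0]]' >/dev/null
python3 st.py
```

```text
t 4.45 p [478.6  37.8  59.8] F [ 0.2  -0.21  0.03] w -0.3 yaw 6.65 tilt [-0.003   0.0046]
box-frame rel. to pad0: 7.2 0.4 -2.2  tool shift to pad cm [-0.72  0.05 -0.22]
```

```bash

for i in 1; do python3 -m jog '[[0,0,0.1,0],[0,0,0.1,0],[0,0,0.1,0],[0,0,0.1,0],[0,0,0.1,0],[0,0,0.1,0],[0,0,0,0],[0,0,0,0]]' >/dev/null
python3 st.py; done
python3 - <<'E'
from rig import manip
import cv2
cv2.imwrite("pics/c3.png",cv2.resize(manip.snapshot("scene")["pixels"][170:310,290:450,::-1],(685,600),interpolation=2))
E
```

```text
t 5.25 p [478.8  37.9  53.5] F [0.2  0.64 0.84] w -0.2 yaw 6.64 tilt [-0.0026  0.0046]
box-frame rel. to pad0: 7.4 0.5 -8.5  tool shift to pad cm [-0.74  0.05 -0.85]
```

View pics/c3.png

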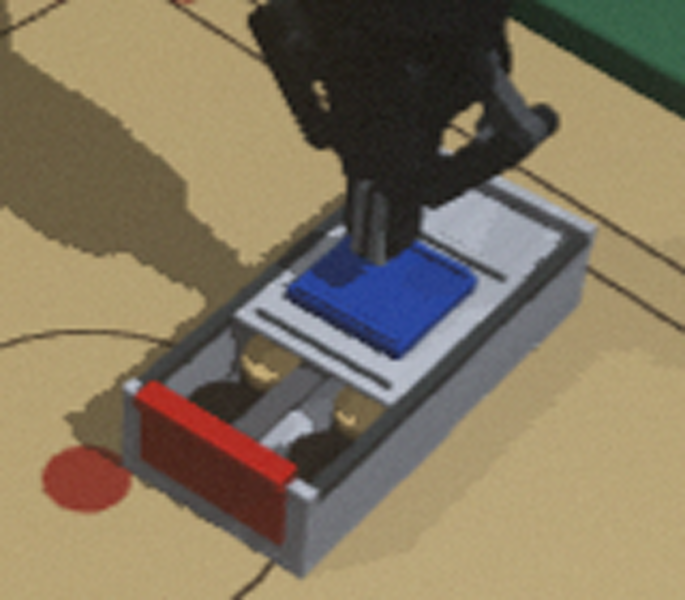

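The fingertip at about (375,262) in this crop still hangs clear above the pad. It reads 8.5 mm "below" it, so the real tip is well behind the reported TCP. I'll continue under force watch.

```bash

python3 -m jog '[[0,0,0.2,0],[0,0,0.1,0],[0,0,0.1,0],[0,0,0.1,0],[0,0,0.1,0],[0,0,0.1,0],[0,0,0,0],[0,0,0,0]]' >/dev/null
python3 st.py
```

```text
t 6.1 p [478.7  37.9  45.8] F [-0.37  0.19 -0.67] w 0.2 yaw 6.65 tilt [-0.0027  0.0046]
box-frame rel. to pad0: 7.3 0.5 -16.2  tool shift to pad cm [-0.74  0.05 -1.62]
```

```bash

python3 -m jog '[[0,0,0.1,0],[0,0,0.1,0],[0,0,0.1,0],[0,0,0.1,0],[0,0,0.1,0],[0,0,0,0],[0,0,0,0],[0,0,0,0]]' >/dev/null
python3 st.py;python3 - <<'E'
from rig import manip
import cv2
cv2.imwrite("pics/c4.png",cv2.resize(manip.snapshot("scene")["pixels"][195:265,330:410,::-1],(685,600),interpolation=2))
E
```

```text
t 6.9 p [478.8  37.9  40.4] F [-0.16 -0.1  -0.05] w 0.1 yaw 6.64 tilt [-0.0025  0.0046]
box-frame rel. to pad0: 7.4 0.5 -21.6  tool shift to pad cm [-0.74  0.05 -2.16]
```

View pics/c4.png

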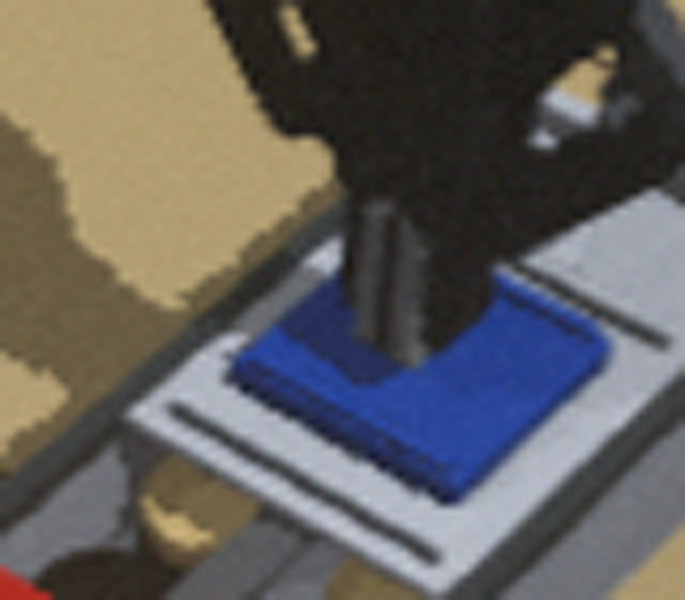

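Shadow and tip almost meet at about (400,370) in the crop, with the tip inside the ridges. From here I use fine steps.

```bash

python3 -m jog '[[0,0,0.1,0],[0,0,0.1,0],[0,0,0.1,0],[0,0,0,0],[0,0,0,0],[0,0,0,0],[0,0,0,0],[0,0,0,0]]' >/dev/null
python3 st.py
```

```text
t 7.75 p [478.8  38.   37.2] F [-0.38 -0.16  0.64] w 0.1 yaw 6.64 tilt [-0.0024  0.0046]
box-frame rel. to pad0: 7.4 0.5 -24.8  tool shift to pad cm [-0.75  0.05 -2.48]
```

```bash

python3 -m jog '[[0,0,0.1,0],[0,0,0.1,0],[0,0,0.1,0],[0,0,0,0],[0,0,0,0],[0,0,0,0],[0,0,0,0],[0,0,0,0]]' >/dev/null
python3 st.py
```

```text
t 8.55 p [478.8  38.   33.9] F [ 0.82 -0.45  0.41] w 0.1 yaw 6.64 tilt [-0.0024  0.0047]
box-frame rel. to pad0: 7.5 0.6 -28.1  tool shift to pad cm [-0.75  0.05 -2.81]
```

```bash

python3 -m jog '[[0,0,0.1,0],[0,0,0.1,0],[0,0,0,0],[0,0,0,0],[0,0,0,0],[0,0,0,0],[0,0,0,0],[0,0,0,0]]' >/dev/null
python3 st.py
```

```text
t 9.35 p [478.8  38.   31.8] F [-0.29 -0.52  0.17] w -0.1 yaw 6.64 tilt [-0.0023  0.0047]
box-frame rel. to pad0: 7.5 0.6 -30.2  tool shift to pad cm [-0.75  0.05 -3.02]
```

```bash

python3 -m jog '[[0,0,0.1,0],[0,0,0.1,0],[0,0,0,0],[0,0,0,0],[0,0,0,0],[0,0,0,0],[0,0,0,0],[0,0,0,0]]' >/dev/null
python3 st.py
```

```text
t 10.15 p [479.   38.   30.1] F [ 0.21 -0.61  2.61] w 0.1 yaw 6.64 tilt [-0.0019  0.0045]
box-frame rel. to pad0: 7.6 0.6 -31.9  tool shift to pad cm [-0.76  0.05 -3.19]
```

Contact at about z=31 (2.6 N at 30.1). Now I press to about 4 mm.

```bash

python3 -m jog '[[0,0,0.1,0],[0,0,0.1,0],[0,0,0.1,0],[0,0,0.05,0],[0,0,0,0],[0,0,0,0],[0,0,0,0],[0,0,0,0]]' >/dev/null
python3 st.py
```

```text
t 10.95 p [481.5  38.3  28.1] F [ 0.17 -1.63  6.08] w -0.2 yaw 6.62 tilt [0.003  0.0047]
box-frame rel. to pad0: 10.2 0.5 -33.9  tool shift to pad cm [-1.    0.05 -3.4 ]
```

```bash

python3 -m jog '[[0,0,0.1,0],[0,0,0.1,0],[0,0,0.05,0],[0,0,0,0],[0,0,0,0],[0,0,0,0],[0,0,0,0],[0,0,0,0]]' >/dev/null
python3 st.py
```

```text
t 11.75 p [485.1  38.7  27.7] F [-0.8  -0.34  6.14] w -0.1 yaw 6.61 tilt [0.0097 0.0052]
box-frame rel. to pad0: 13.7 0.5 -34.3  tool shift to pad cm [-1.34  0.05 -3.45]
```

Under load each row re-references to the measured pose, so the arm creeps. A steady downward bias per row is needed while pushing.

```bash

python3 -m jog '[[0,0,0.15,0],[0,0,0.15,0],[0.2,0,0.12,0],[0.3,0,0.12,0],[0.3,0,0.12,0],[0.3,0,0.12,0],[0.3,0,0.12,0],[0,0,0.12,0]]' >/dev/null
python3 st.py
python3 - <<'E'
from rig import manip
import cv2
cv2.imwrite("pics/c5.png",cv2.resize(manip.snapshot("scene")["pixels"][195:293,310:422,::-1],(685,600),interpolation=2))
E
python3 st.py
```

```text
t 12.55 p [511.7  42.1  25.8] F [-0.81 -0.3  16.32] w 0.2 yaw 6.57 tilt [0.0326 0.0072]
box-frame rel. to pad0: 40.6 0.6 -36.2  tool shift to pad cm [-3.94  0.08 -3.76]
t 12.6 p [511.9  42.1  25.8] F [ 1.32 -0.83 14.04] w -0.0 yaw 6.57 tilt [0.0331 0.0072]
box-frame rel. to pad0: 40.7 0.6 -36.2  tool shift to pad cm [-3.95  0.08 -3.76]
```

View pics/c5.png

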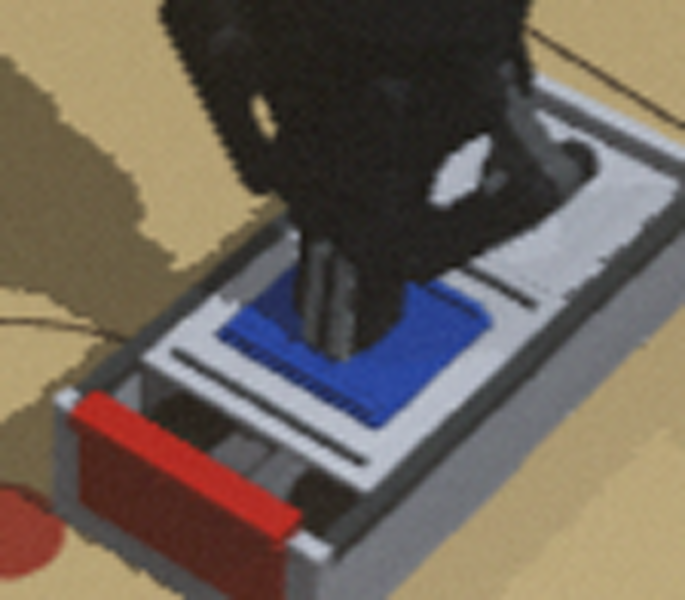

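The lid is travelling along with the pad pressed (pad edge at about (300,380), red stop at (185,460) in the crop). The pad is bottomed at 14–16 N, so I'll ease the downward bias and continue.

```bash

python3 -m jog '[[0.1,0,0.09,0],[0.1,0,0.08,0],[0.1,0,0.08,0],[0.1,0,0.08,0],[0.1,0,0.08,0],[0.1,0,0.08,0],[0.1,0,0.08,0],[0.1,0,0.08,0]]' >/dev/null
python3 st.py
```

```text
t 13.4 p [529.8  44.3  26. ] F [-1.66 -0.67 11.11] w 0.1 yaw 6.53 tilt [0.0511 0.0089]
box-frame rel. to pad0: 58.8 0.5 -36.0  tool shift to pad cm [-5.68  0.1  -3.9 ]
```

```bash

python3 -m jog '[[0.1,0,0.08,0],[0.1,0,0.08,0],[0.1,0,0.08,0],[0.1,0,0.08,0],[0.1,0,0.08,0],[0.1,0,0.08,0],[0.1,0,0.08,0],[0.1,0,0.08,0]]' >/dev/null
python3 st.py
python3 - <<'E'
from rig import manip
import cv2
cv2.imwrite("pics/c6.png",cv2.resize(manip.snapshot("scene")["pixels"][195:293,310:422,::-1],(685,600),interpolation=2))
E
python3 st.py
```

```text
t 14.2 p [536.   45.   25.8] F [-8.88 -1.16 20.29] w -0.1 yaw 6.55 tilt [0.0497 0.0052]
box-frame rel. to pad0: 65.0 0.4 -36.2  tool shift to pad cm [-6.31  0.11 -3.94]
t 14.25 p [535.9  44.9  25.8] F [-10.31  -1.99  21.14] w -0.2 yaw 6.55 tilt [0.0496 0.0051]
box-frame rel. to pad0: 65.0 0.4 -36.2  tool shift to pad cm [-6.31  0.1  -3.94]
```

View pics/c6.png

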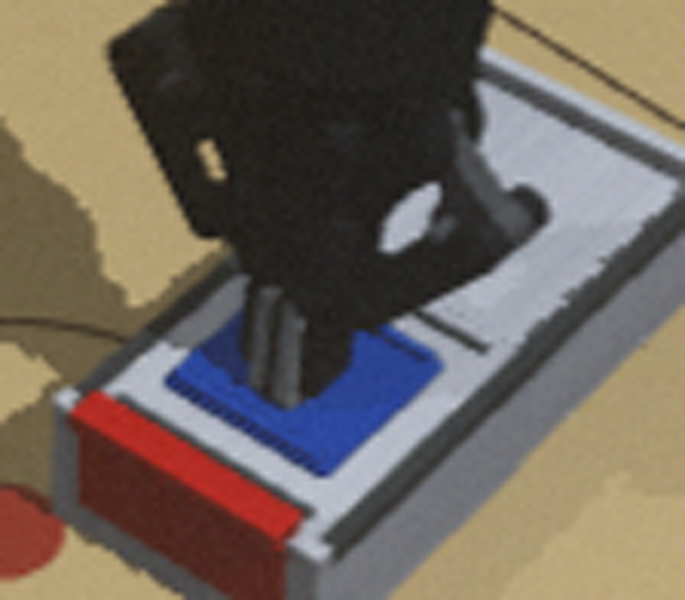

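Fx is −10 N and the picture shows the lid's edge under the red stop at about (190,440–500), so the lid is home. I'll relax the push, then lift straight up off the pad.

```bash

python3 -m jog '[[0,0,0,0],[0.02,0,-0.2,0],[0.02,0,-0.3,0],[0.02,0,-0.5,0],[0,0,-1,0],[0,0,-2,0],[0,0,-3,0],[0,0,-3,0]]' >/dev/null
python3 st.py
python3 -m jog '[[-4,0,-3,0],[-4,0,-3,0],[-4,0,-3,0],[-4,0,0,0],[-4,0,0,0],[0,0,0,0],[0,0,0,0],[0,0,0,0]]' >/dev/null
python3 st.py
python3 - <<'E'
from rig import manip
from h import *
for n,p,r in(("top",(287,290),(285,265)),("scene",(358,260),(341,277))):
    s=manip.snapshot(n); cv2.imwrite(f"pics/{n}1.png",s["pixels"][:,:,::-1])
    o=meas(s,p,r); print((np.array(o["red"][0])-o["pad"][0])@[.9923,.1236]-6)
a=cv2.resize(cv2.imread("pics/scene1.png")[195:293,310:422],(400,350)); b=cv2.resize(cv2.imread("pics/top1.png"),(400,300)); b=cv2.copyMakeBorder(b,0,50,0,0,0)
cv2.imwrite("pics/c7.png",cv2.hconcat([a,b]))
E
```

```text
t 15.05 p [528.1  44.2 126.9] F [ 0.61 -1.27 -0.11] w 0.2 yaw 6.6 tilt [0.0415 0.0044]
box-frame rel. to pad0: 57.1 0.6 64.9  tool shift to pad cm [-5.98  0.11  6.25]
t 15.85 p [324.1  22.  216.2] F [ 0.28  0.31 -0.42] w 0.1 yaw 6.62 tilt [0.056  0.0049]
box-frame rel. to pad0: -148.1 3.8 154.2  tool shift to pad cm [13.92  0.23 16.23]
pad 768.0 [[496.0, 65.0], [503.0, 12.0], [557.0, 18.0], [550.0, 72.0]] ((526.2971801757812, 41.937217712402344), (53.89491271972656, 54.29914474487305), 7.42836332321167)
red 120.0 [[570.0, 80.0], [578.0, 15.0], [587.0, 16.0], [580.0, 81.0]] ((578.5989990234375, 47.963775634765625), (9.108402252197266, 65.6440658569336), 6.295180797576904)
46.643977401733395
pad 779.5 [[495.0, 69.0], [502.0, 13.0], [559.0, 20.0], [552.0, 76.0]] ((526.94140625, 44.51166534423828), (57.77457046508789, 56.61597442626953), 7.538360118865967)
red 160.0 [[570.0, 83.0], [579.0, 16.0], [589.0, 17.0], [581.0, 85.0]] ((579.9022827148438, 50.1789436340332), (10.534202575683594, 68.1689682006836), 7.242802619934082)
47.2535533126831
```

View pics/c7.png

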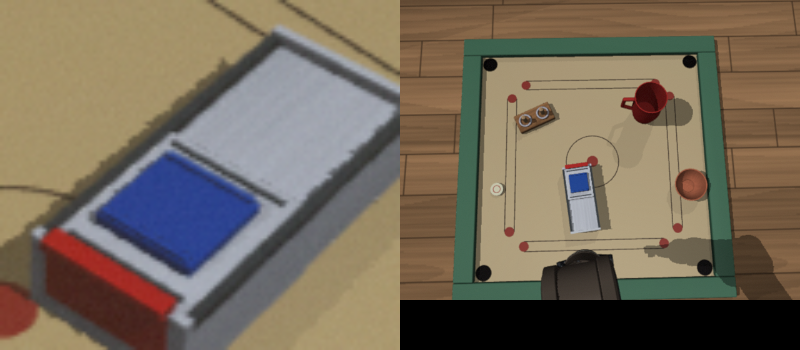

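The lid is against the stop, with pad-to-stop distances of 46.6 and 47.3 mm against the required 47. The pad is up, the bystanders are in place and the arm is clear.

```bash
python3 -c "
from rig import manip
print(manip.hand_in(), manip.get_obs()['t'])"
```

```text
the job is handed in; nothing more can be done
the job is handed in; nothing more can be done
```

The coin box is closed and the job is handed in, at about 16 s of the 38 s allowed. I pressed the pad with the shut fingertips and slid the lid about 55 mm with the pad held down, until the stop pushed back with about 10 N. Then I lifted off so the pad sprang up.

**Last checks:**
- **Lid position:** pad centre to red stop measured 46.6 mm in the top view and 47.3 mm in the scene view, against the 47 mm needed.
- **Pad and arm:** the pad is up, and the arm is well clear with no force reading.
- **Bystanders:** the jug, bowl, striker and peg board look unmoved in the last top picture. I did not measure their positions.

**What disagreed or went off plan:**
- **Fingertip height:** the real fingertips touched about 31 mm behind the reported tool point. The pictures showed this before contact, so I found the pad by force instead of by the given height.
- **Pressing force:** the pad was pushed to its bottom, peaking at about 21 N downward at the stop.
- **Tool tilt:** the tool leaned by about 3° and crept forward under load during the push. Because of that creep, the lid may have begun to move just after the pad went past 2 mm.

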